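# Draw the sagging bolt of the stock cage and hold its gate ajar

## Task

The gate of the little wire stock cage on the bench is bolted, but the barrel has sagged and the keeper is bent, so the notched nose of the bolt hooks behind the keeper's upturned lip. Take the bolt by its red knob, lift it over the lip while you draw it back clear of the keeper without wrenching the keeper, then swing the sprung gate about 30 degrees open by the same knob so that I can reach in for a roll of tape. Finish while still holding the gate ajar by the knob, and do not disturb the loose things standing about on the bench.

Things in the scene. Friction and masses are not known exactly. Their poses are not given: they have to be found in the camera images.
- cage: Fixed bench-top stock cage of grey square tube, 180 deep (x) x 360 wide (y) x 250 high mm, with tape and label rolls inside. Origin: centre of its underside, on the bench. Its x axis points from its gate to its back, its y axis to the left along the front, z up. The front plane is at x = -90 mm. The blue mesh gate is in the front and opens outwards (to -x).
- gate (a joint): Angle of the blue mesh gate (rad): 0 shut, growing as the right-hand edge swings out towards -x of the cage (clockwise seen from above); the leaf measures 282 x 206 mm. Sprung hinges pull it shut with 0.3 N m when shut and 0.6 N m at 0.5 rad (about 1 to 3 N at the knob). Range 0 to 1.5.
- gate_hinge (a point): Point on the upright hinge axis of the gate, at the left end of the gate, 205 mm above the bench.
- barrel (a joint): Lift of the bolt's barrel (rad) about its one remaining screw, which lies level across the gate, 20 mm left of the cage's middle and 205 mm up. 0: sagged, as it hangs by its weight (0.09 rad nose-down); 0.09 level; 0.165 the upper stop. The knob needs about 3 N to be lifted; it must rise at least 6 mm (0.055 rad) for the nose to pass over the lip, 8 to 11 mm is comfortable. In rising by 0.1 rad the knob also swings about 4 mm to the left of its own accord.
- bolt (a joint): How far the bolt is drawn back (m), along the barrel towards the left (+y of the cage). Starts shot, at 0.006 to 0.010; 0.055 is fully back. While the barrel is sagged the lip stops it at about 0.014; with the bolt lifted the nose has passed the lip at 0.037, after which the bolt may sink again, and it is clear of the keeper so that the gate can swing. It slides with about 1.5 N of friction and stays where it is left.
- knob: Red ball knob, 24 mm in diameter, on a stem that rises from the bolt; the origin is the centre of the ball, 46 mm above the bolt's axis and 33 mm in front of the gate's face, about 240 mm above the bench. The ball is free all round, it stands above the barrel and the gate's upper edge (222 mm), so it can be taken from straight above, with the fingers to its left and right along the bolt; keep the finger tips less than 25 mm below the ball's centre.
- keeper: Fixed brass-coloured strap loop, 20 mm wide and 61 mm high, with a 30 mm long foot ending in the lip, on the right-hand post of the cage; the bolt's nose sits in it. Its frame is that of the cage (origin at the cage's origin).
- lip_top (a point): Middle of the upper edge of the keeper's bent-up lip (4 mm thick), over which the bolt's nose must be lifted.
- label_roll: Loose roll of white labels, 84 mm in diameter, 62 mm high, standing on the bench in front of the hinge side of the gate: the gate would strike it if opened beyond about 65 degrees. Origin: centre of its underside.
- tape_gun: Loose red tape gun, 192 x 194 x 70 mm, on the bench to the right. Origin: centre of its underside.
- stamp: Loose wooden-handled stamp, 28 x 50 x 69 mm, on the bench to the left. Origin: centre of its underside.
- note_block: Loose yellow note block, 76 x 76 x 30 mm, on the bench to the left. Origin: centre of its underside.

How it is judged (in metres and radians):
On the way, in this order (a step that is already met when the one before it is completed fails the run):
1. the bolt is lifted, by the knob, high enough to pass the keeper's lip (value of joint barrel above 0.045 rad and value of joint gate below 0.05 rad and contact force between the fingers and knob above 0.5 N), for 0.05 s.
2. the bolt is drawn back clear of the keeper while the gate is still shut (value of joint bolt above 0.037 m and value of joint gate below 0.1 rad), for 0.05 s.
At the end, for the whole second after the job is handed in: the gate stands still between 20 and 43 degrees open, the bolt is still drawn clear (at least 37 mm), the fingers still hold the red knob, and the label roll stands where it stood (20 mm) (value of joint gate between 0.35 and 0.75 rad and velocity of joint gate between -0.05 and 0.05 rad/s and value of joint bolt above 0.037 m and contact force between the fingers and knob above 1 N and distance of label_roll from where it was at the start of the episode below 0.02 m); the arm keeps its last pose, push and grip.
It fails at once if the keeper is wrenched: the bolt presses on it with more than 60 N (contact force between keeper and anything else above 60 N).
It fails at once if a loose thing on the bench is knocked or shifted by more than 20 mm (distance of any of label_roll, tape_gun, stamp, note_block from where it was at the start of the episode above 0.02 m).
It also fails if it takes over 32 s, if anything falls off the work surface, if the arm or the gripper's body presses on something with over 40 N, if the wrist force passes 120 N, or if a joint passes its speed limit or range.

## Robot

A 6-joint arm with a two-finger parallel gripper is mounted at the origin on a cart in front of the work surface, level with it; the furniture and walls round the work are solid. World frame = base frame: x ahead of the robot, y to its left, z up, the work surface at z = 0. Lengths are in mm, angles in rad, forces in N, time in s.
With the tool pointing down it reaches from about 250 to 725 mm from the base axis. Payload 4 kg.
Tool frame: the origin (TCP) lies midway between the tips of the shut fingers; the grasp point (between the pads) lies 19 mm behind it; z points along the fingers, y is the direction in which the jaws open and shut (so a half turn about z gives the same grasp; the last joint's range is limited). The gripper opens to 85 mm and grips with 20 to 120 N. Pads are 22 mm wide; open, the fingers measure 114 mm over their backs; the gripper's body (76 mm by 85 mm) begins 54 mm behind the grasp point. The pads swing forward as they close: fully open they stand 13 mm farther back than shut.
Start: joints at [-1.156, 0.241, 0.005, 1.335, 0, 1.571], TCP at [201.502, -457.599, 205.506] pointing down, gripper open.
Joint ranges: [-2.72, 2.72], [-1.05, 1.87], [-1.09, 1.28], [-1.99, 2.15], [-1.42, 1.44], [-3.14, 3.14]. Speed limits (rad/s): [2.79, 2.79, 3.14, 3.14, 3.14, 3.14].

## Interface

Orientations are given as a rotation vector (axis times angle).
In Python, from workcell import get_state, read_camera, camera_model, job_done gives the robot as it stands.
- The arm moves only by the tool drive_tool, never from a script. Its argument "moves" is a list of rows, each a list of 7 numbers: the gripper command: -1 is shut, 1 is fully open, values between are in proportion, then the shift along the tool's x, y, z in mm, then the turn, a rotation vector about the tool's x, y, z in degrees. In form: [[fingers, tx, ty, tz, ax, ay, az], ...]. A call has 1 to 10 rows; each row is the pose to reach, as a shift and turn from the pose commanded when the call began, along the tool's axes at that moment; what a row does not reach only later rows make up. A row lasts 1/10 s, in which the tool goes at most 50 mm and 8.59 degrees, less where a joint would pass 70% of its speed; a pose out of reach is approached as far as the arm can. A call with a gripper value outside its range is refused whole. The fingers move at their own pace and stop on an object; "squeeze" is the grip in N (left out, the last holds). Time passes only in rows, so rows that repeat a pose let the fingers close. It gives the time, the measured TCP pose, the force and the opening at its end, in the units of the state.
- get_state(): the state, without advancing time (a new reading comes with each control period).
- read_camera(name): name is "scene" or "top" or "wrist"; returns the picture (400x640x3 uint8, red, green, blue); there is no depth.
- camera_model(name): a dict with "vertical_fov" (degrees; the focal length in pixels is half the picture's height over the tangent of half this angle, whatever the lens; pixels are square), "cx", "cy" (the principal point, pixels), "extrinsics" (4x4, takes a point from camera to world coordinates). Camera axes: x right, y up, looking along -z (the intrinsics and any distortion apply to the point x, -y, -z); pixel columns grow to the right and rows downward; lengths in mm; the calibration is good to about 2 mm. A picture is of the moment at which its call begins: read the wrist's pose just before it. camera_model takes no time and is no camera call; for the wrist camera it gives the pose at the moment of the call.
- job_done(): hands the job in, once; it reports no verdict.
The state is a dict: "time_s": time; "q": joint angles; "joint_vel": joint speeds; "joint_efforts": joint torques, N m; "position": TCP position; "tcp_rot": TCP orientation; "contact_force": force on the tool from outside, world axes, zero at the start; "moment": the same for the moment, N m; "width": opening from 0.0 (shut) to 1.0 (fully open).
Only numpy, scipy, OpenCV 4.12 (cv2) and the standard library are available. Lean on these libraries where they do the work, as an engineer would, in place of code of your own. Each camera call takes 0.05 s, during which the arm holds its last target.

## Working session

There is one attempt and no reset: what is moved stays moved. The work goes in short steps, Python scripts to look and compute and a tool call to move; the robot and the scene stay as the last step left them, time stands still between calls to the robot, and variables do not carry over. Pictures are saved under pics/ and viewed, and the job is handed in when it is done.

Besides the shell and the picture viewer there is one more tool, called after "Request:" as a command line: name --pt "numbers of a row" for each row, then --argument value for the rest. drive_tool: Moves the arm, as the interface text tells. Its arguments: {"type":"object","properties":{"moves":{"type":"array"},"squeeze":{"type":"number"}},"required":["moves"]}

```bash
mkdir -p pics; ls; python3 - <<'E'
from workcell import *
import cv2
for n in ("scene","top","wrist"):
    m=camera_model(n); im=read_camera(n); cv2.imwrite(f"pics/{n}0.png",im[:,:,::-1]); print(n,m)
print(get_state())
E
```

```text
pics
scene {'vertical_fov': 49.094288696957065, 'cx': 320.6836432680732, 'cy': 196.58630721728636, 'extrinsics': array([[-6.62585226e-01,  5.11344672e-01, -5.47272733e-01,
        -1.74494608e+02],
       [-7.48975697e-01, -4.56279995e-01,  4.80462247e-01,
         6.11343979e+02],
       [-4.02778995e-03,  7.28241164e-01,  6.85309116e-01,
         1.07356968e+03],
       [ 0.00000000e+00,  0.00000000e+00,  0.00000000e+00,
         1.00000000e+00]])}
top {'vertical_fov': 56.17345500488962, 'cx': 316.07302124964536, 'cy': 198.62144706317613, 'extrinsics': array([[ 8.72349888e-03,  9.80208420e-01, -1.97776021e-01,
         3.16816244e+02],
       [-9.99961639e-01,  8.39532845e-03, -2.49773760e-03,
        -2.32043355e+01],
       [-7.87908777e-04,  1.97790223e-01,  9.80244055e-01,
         1.33130575e+03],
       [ 0.00000000e+00,  0.00000000e+00,  0.00000000e+00,
         1.00000000e+00]])}
wrist {'vertical_fov': 66.37546807316623, 'cx': 320.1659757302209, 'cy': 200.96893250239364, 'extrinsics': array([[ 4.03972437e-01,  8.74781288e-01,  2.67514427e-01,
         2.70722201e+02],
     
[... 219 characters left out ...]
+00,
         1.00000000e+00]])}
{'time_s': 0.15, 'q': array([-1.15602248e+00,  2.41264265e-01,  3.98559737e-03,  1.33516466e+00,
        4.08749193e-05,  1.57076215e+00]), 'joint_vel': array([ 0.00157424, -0.00454233,  0.00463572,  0.00049877,  0.00171764,
       -0.0012226 ]), 'joint_efforts': array([ 3.76020116e-04, -3.72635400e+01,  2.52638590e+01,  1.23577603e-02,
        7.88339003e-05, -1.00641168e-05]), 'position': array([ 201.28973418, -457.11215711,  204.78696429]), 'tcp_rot': array([-3.07267906e+00, -6.46583840e-01,  4.69576487e-04]), 'contact_force': array([ 0.00110008,  0.04575198, -0.0501537 ]), 'moment': array([0.03687558, 0.01216561, 0.02364245]), 'width': 1.0046751994799108}
```

View pics/scene0.png

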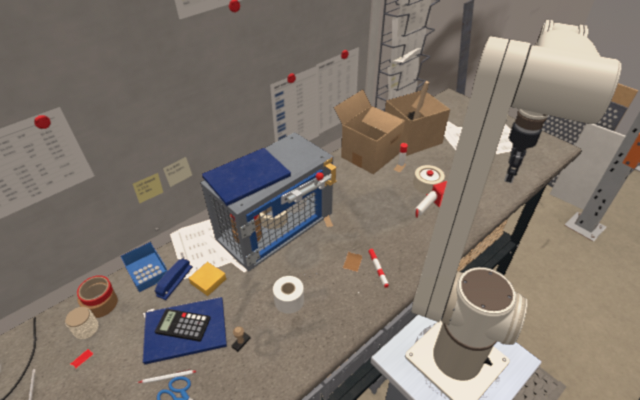

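View pics/top0.png

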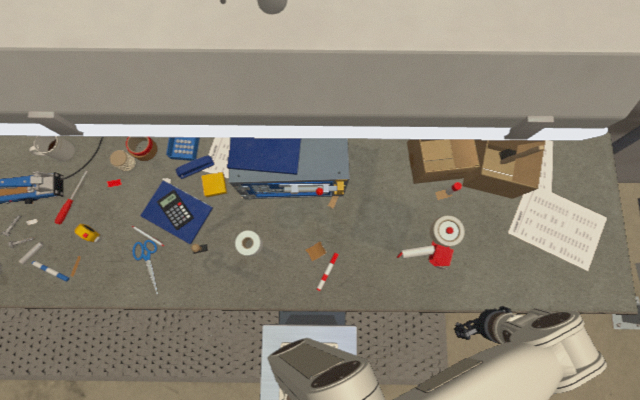

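View pics/wrist0.png

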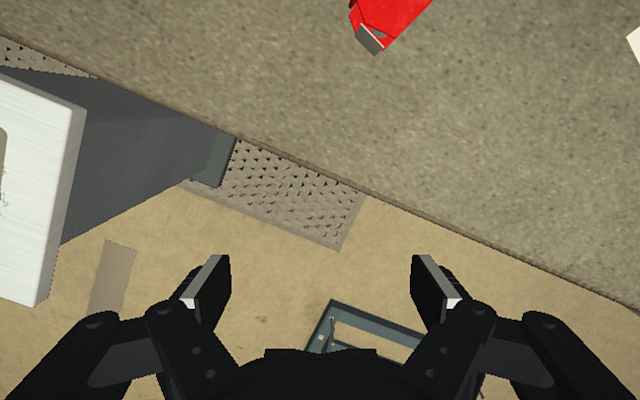

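The top view shows the red knob near (320,191) and the cage at about (230-348, 137-197). In the scene view the knob is near (321,180). The tape gun is at (440,257) and the label roll at (248,243) in the top view. A wall cupboard overhangs the back of the bench.

```bash
cat > h.py <<'E'
import numpy as np, cv2
from workcell import *
def ray(m,u,v):
    f=200/np.tan(np.radians(m["vertical_fov"]/2)); E=m["extrinsics"]
    d=E[:3,:3]@np.array([(u-m["cx"])/f,-(v-m["cy"])/f,-1]); return E[:3,3],d/np.linalg.norm(d)
def onz(m,u,v,z):
    o,d=ray(m,u,v); return o+d*(z-o[2])/d[2]
def tri(rs):
    A=sum(np.eye(3)-np.outer(d,d) for o,d in rs); b=sum((np.eye(3)-np.outer(d,d))@o for o,d in rs)
    p=np.linalg.solve(A,b); return p,[np.linalg.norm(np.cross(p-o,d)) for o,d in rs]
def red(im,x0,y0,x1,y1):
    h=cv2.cvtColor(im,cv2.COLOR_RGB2HSV)
    k=(((h[...,0]<8)|(h[...,0]>172))&(h[...,1]>150)&(h[...,2]>60)).astype(np.uint8)
    M=np.zeros_like(k);M[y0:y1,x0:x1]=k[y0:y1,x0:x1]
    n,l,s,c=cv2.connectedComponentsWithStats(M)
    return [(s[i].tolist(),c[i].round(2).tolist()) for i in range(1,n) if s[i][4]>8]
E
python3 - <<'E'
from h import *
S=cv2.imread("pics/scene0.png")[:,:,::-1];T=cv2.imread("pics/top0.png")[:,:,::-1]
print(red(S,290,160,345,200));print(red(T,300,175,350,205))
cv2.imwrite("pics/c1.png",np.vstack([cv2.resize(S[130:270,190:350,::-1],(640,300+0),interpolation=2) ,cv2.resize(T[130:205,215:365,::-1],(600,300),interpolation=2).copy() if 0 else cv2.resize(T[130:205,215:375,::-1],(640,300),interpolation=2)]))
ms,mt=camera_model("scene"),camera_model("top")
rs=red(S,290,160,345,200);rt=red(T,300,175,350,205)
if rs and rt: print(tri([ray(ms,*rs[0][1]),ray(mt,*rt[0][1])]), onz(mt,*rt[0][1],240),onz(ms,*rs[0][1],240))
E
```

```text
[([316, 173, 8, 7, 41], [319.22, 175.63])]
[([316, 188, 7, 7, 41], [319.24, 191.0])]
(array([560.6209021 , -29.373812  , 240.03198657]), [np.float64(0.4553009954653474), np.float64(0.4553009954654032)]) [560.27170504 -29.66740388 240.        ] [561.05429392 -29.161461   240.        ]
```

View pics/c1.png

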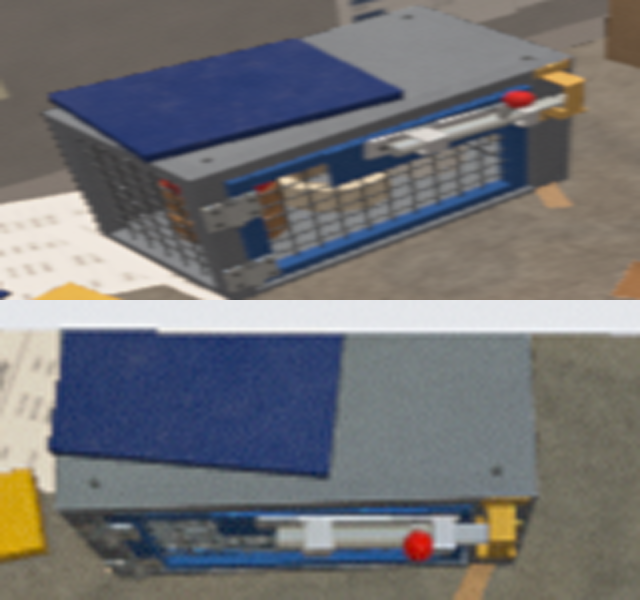

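The knob triangulates to (560.6, -29.4, 240.0) mm, with a 0.5 mm ray gap and a height that matches the sheet. Next I need the cage yaw, the hinge, and the clearance under the cupboard.

```bash
python3 - <<'E'
from h import *
T=cv2.imread("pics/top0.png")[:,:,::-1]
ms,mt=camera_model("scene"),camera_model("top")
h=cv2.cvtColor(T,cv2.COLOR_RGB2HSV)
# front roof edge: strongest vertical gradient col-wise between rows 172..190
g=cv2.cvtColor(T,cv2.COLOR_RGB2GRAY).astype(float)
pts=[]
for u in range(236,335,3):
    d=g[174:190,u]-g[175:191,u]; i=int(np.argmax(d)); pts.append((u,174+i+.5))
pts=np.array(pts);print(pts.astype(int).tolist())
l=cv2.fitLine(pts.astype(np.float32),cv2.DIST_HUBER,0,.01,.01).ravel();print(l, np.median(pts[:,1]))
s=l[1]/l[0]
P=[onz(mt,u,l[3]+s*(u-l[2]),250) for u in (230.5,348.3)];print(P, np.linalg.norm(P[1]-P[0]))
d=P[0]-P[1]; print("yaw of cage y from world y deg",np.degrees(np.arctan2(-d[0],d[1])))
# scene corners: roof front-left, front-right
cs=lambda x,y:(190+x/4,130+y*140/300)
A=onz(ms,*cs(190,178),250);B=onz(ms,*cs(570,63),250);print("scene",A,B,np.linalg.norm(A-B),np.degrees(np.arctan2(-(A-B)[0],(A-B)[1])))
print("roll",onz(mt,248,243,62),"gun",onz(mt,440,257,40))
E
```

```text
[[236, 181], [239, 181], [242, 181], [245, 186], [248, 181], [251, 181], [254, 181], [257, 181], [260, 181], [263, 180], [266, 181], [269, 180], [272, 180], [275, 180], [278, 180], [281, 184], [284, 184], [287, 184], [290, 184], [293, 180], [296, 180], [299, 184], [302, 184], [305, 184], [308, 184], [311, 184], [314, 184], [317, 179], [320, 179], [323, 179], [326, 179], [329, 179], [332, 178]]
[ 9.9967635e-01 -2.5439734e-02  2.9989999e+02  1.8050000e+02] 181.5
[array([582.35938492, 234.13057374, 250.        ]), array([ 594.52026075, -115.78093663,  250.        ])] 350.1227670225011
yaw of cage y from world y deg 1.9904647675262999
scene [581.91368347 239.99935282 250.        ] [ 582.03517299 -101.07752375  250.        ] 341.0768982041262 0.020408409023382243
roll [418.15793671 208.43209006  62.        ] gun [ 378.07253717 -443.88737953   40.        ]
```

```bash
python3 - <<'E'
from h import *
ms,mt=camera_model("scene"),camera_model("top")
f=200/np.tan(np.radians(ms["vertical_fov"]/2));E=np.linalg.inv(ms["extrinsics"])
for u in(100,315,600):
  for v in (52,125,137):
   for z in (400,500,600,700,800,1000):
    p=onz(mt,u,v,z); c=E[:3,:3]@p+E[:3,3]
    print(u,v,z,p.round()[:2], (ms["cx"]-f*c[0]/c[2]).round(), (ms["cy"]+f*c[1]/c[2]).round())
E
```

```text
100 52 400 [911. 578.] 38.0 164.0
100 52 500 [848. 513.] 57.0 131.0
100 52 600 [784. 449.] 79.0 93.0
100 52 700 [720. 384.] 105.0 49.0
100 52 800 [656. 320.] 136.0 -4.0
100 52 1000 [528. 191.] 217.0 -146.0
100 125 400 [698. 552.] 81.0 204.0
100 125 500 [657. 490.] 100.0 166.0
100 125 600 [616. 428.] 121.0 122.0
100 125 700 [575. 366.] 147.0 72.0
100 125 800 [534. 305.] 176.0 13.0
100 125 1000 [452. 181.] 253.0 -141.0
100 137 400 [665. 547.] 88.0 211.0
100 137 500 [627. 486.] 107.0 172.0
100 137 600 [590. 425.] 129.0 128.0
100 137 700 [553. 364.] 154.0 76.0
100 137 800 [515. 302.] 183.0 16.0
100 137 1000 [441. 180.] 259.0 -141.0
315 52 400 [916. -14.] 240.0 83.0
315 52 500 [852. -15.] 248.0 60.0
315 52 600 [788. -16.] 258.0 32.0
315 52 700 [723. -17.] 270.0 -1.0
315 52 800 [659. -18.] 284.0 -41.0
315 52 1000 [530. -20.] 324.0 -156.0
315 125 400 [703. -16.] 282.0 110.0
315 125 500 [661. -17.] 290.0 84.0
315 125 600 [620. -18.] 299.0 53.0
315 125 700 [579. -19.] 309.0 16.0
315 125 800 [537. -19.] 322.0 -29.0
315 125 1000 [454. -21.] 357.0 -152.0
315 137 400 [670. -17.] 290.0 115.0
315 137 500 [632. -17.] 297.0 88.0
315 137 600 [594. -18.] 306.0 56.0
315 137 700 [556. -19.] 316.0 19.0
315 137 800 [518. -19.] 328.0 -26.0
315 137 1000 [442. -21.] 362.0 -152.0
600 52 400 [ 923. -798.] 404.0 17.0
600 52 500 [ 858. -715.] 406.0 0.0
600 52 600 [ 793. -632.] 409.0 -20.0
600 52 700 [ 728. -549.] 412.0 -44.0
600 52 800 [ 663. -465.] 416.0 -75.0
600 52 1000 [ 532. -299.] 428.0 -166.0
600 125 400 [ 709. -768.] 443.0 36.0
600 125 500 [ 667. -688.] 445.0 17.0
600 125 600 [ 625. -608.] 446.0 -5.0
600 125 700 [ 583. -528.] 448.0 -32.0
600 125 800 [ 541. -448.] 450.0 -65.0
600 125 1000 [ 456. -288.] 456.0 -163.0
600 137 400 [ 676. -763.] 450.0 39.0
600 137 500 [ 637. -684.] 451.0 20.0
600 137 600 [ 599. -604.] 452.0 -2.0
600 137 700 [ 560. -525.] 454.0 -30.0
600 137 800 [ 522. -445.] 456.0 -63.0
600 137 1000 [ 445. -287.] 461.0 -162.0
```

```bash
cat >> h.py <<'E'
from scipy.spatial.transform import Rotation as Ro
def plan(targets,pos=None,rv=None):
    "targets: list of (x,y,z,yaw deg of tool x); prints shifts from the current pose"
    s=get_state(); p=s["position"] if pos is None else np.array(pos); R=Ro.from_rotvec(s["tcp_rot"] if rv is None else rv)
    for x,y,z,w in targets:
        G=Ro.from_euler('z',w,degrees=True)*Ro.from_euler('x',180,degrees=True)
        print(R.inv().apply(np.array([x,y,z])-p).round(1),np.degrees((R.inv()*G).as_rotvec()).round(2))
E
python3 - <<'E'
from h import *
plan([(300,-330,320,15),(430,-180,320,8),(555,-29,310,2)])
E
```

```text
[ 141.6  -76.7 -115.1] [-0.09  0.    8.77]
[ 321.  -161.6 -114.9] [-9.000e-02  1.000e-02  1.577e+01]
[ 496.3 -249.4 -104.8] [-9.000e-02  2.000e-02  2.177e+01]
```

Request:
drive_tool --pt "1 0 0 -45 0 0 0" --pt "1 25 -12 -80 0 0 2" --pt "1 60 -32 -105 0 0 4" --pt "1 100 -54 -115 0 0 6" --pt "1 140 -76 -115 0 0 8.5" --pt "1 180 -94 -115 0 0 10" --pt "1 220 -112 -115 0 0 12" --pt "1 260 -131 -115 0 0 13.5" --pt "1 300 -151 -115 0 0 15" --pt "1 340 -171 -115 0 0 16.5" --squeeze 40

```text
time_s: 1.15
position: [444.5, -162.4, 320.3]
tcp_rot: [3.135, 0.197, -0.001]
contact_force: [1.4, -1.2, -0.0]
width: 0.998
```

```bash
python3 - <<'E'
from h import *
s=get_state();print(s["time_s"],s["position"],s["tcp_rot"],s["q"])
plan([(555,-29,310,2)])
E
```

```text
1.15 [ 444.48406349 -162.44944344  320.32498899] [ 3.13535907e+00  1.97378671e-01 -5.21341879e-04] [-3.50287286e-01  1.68277900e-01  2.09167388e-01  1.61197897e+00
 -1.57936812e-04  2.66556633e+00]
[ 126.4 -118.5   10.3] [0.   0.02 5.2 ]
```

The last joint would run close to its limit with this jaw sense, so I'll use the half-turned grasp. That also leaves room for the gate swing.

Request:
drive_tool --pt "1 13 -12 0 0 0 -8.5" --pt "1 26 -24 0 0 0 -17" --pt "1 39 -36 0 0 0 -25.5" --pt "1 52 -48 0 0 0 -34" --pt "1 65 -60 0 0 0 -42.5" --pt "1 78 -72 0 0 0 -51" --pt "1 91 -84 0 0 0 -59.5" --pt "1 104 -96 0 0 0 -68" --pt "1 117 -108 0 0 0 -76.5" --pt "1 126 -118 0 0 0 -85"

```text
time_s: 2.15
position: [554.3, -30.3, 319.8]
tcp_rot: [-2.169, -2.271, 0.001]
contact_force: [0.3, 0.5, -0.1]
width: 0.998
```

Request:
drive_tool --pt "1 0 0 0 0 0 -8.5" --pt "1 0 0 0 0 0 -17" --pt "1 0 0 0 0 0 -25.5" --pt "1 0 0 0 0 0 -34" --pt "1 0 0 0 0 0 -42.5" --pt "1 0 0 0 0 0 -51" --pt "1 0 0 0 0 0 -59.5" --pt "1 0 0 0 0 0 -68" --pt "1 0 0 0 0 0 -76.5" --pt "1 0 0 0 0 0 -85"

```text
time_s: 3.15
position: [553.6, -31.1, 320.0]
tcp_rot: [-0.065, -3.14, -0.0]
contact_force: [0.4, 0.9, 0.5]
width: 0.999
```

Request:
drive_tool --pt "1 0 0 0 0 0 -4.8" --pt "1 0 0 0 0 0 -4.8" --pt "1 0 0 0 0 0 -4.8"

```text
time_s: 3.45
position: [553.7, -31.1, 320.2]
tcp_rot: [0.054, -3.14, -0.0]
contact_force: [0.5, -0.1, 0.1]
width: 1.0
```

```bash
python3 - <<'E'
from h import *
s=get_state();print(s["time_s"],s["position"],s["tcp_rot"],s["q"],s["contact_force"])
import pickle
m=camera_model("wrist");im=read_camera("wrist");cv2.imwrite("pics/w1.png",im[:,:,::-1]);pickle.dump(m,open("w1.pkl","wb"))
print(m["extrinsics"].round(2)); print(red(im,0,0,640,400))
E
```

```text
3.45 [553.69221788 -31.09592158 320.19537794] [ 5.36511138e-02 -3.14042621e+00 -9.26472474e-05] [-5.61062768e-02  3.43345638e-01  4.39879322e-01  1.66804062e+00
  7.05119488e-06 -9.02710019e-02] [ 0.45045807 -0.05863631  0.0504066 ]
[[-4.0000e-02 -9.6000e-01 -2.9000e-01  4.8072e+02]
 [ 1.0000e+00 -3.0000e-02 -1.0000e-02 -3.2270e+01]
 [ 0.0000e+00 -2.9000e-01  9.6000e-01  4.8853e+02]
 [ 0.0000e+00  0.0000e+00  0.0000e+00  1.0000e+00]]
[([0, 0, 54, 73, 2101], [22.88, 28.19]), ([277, 12, 22, 34, 394], [287.52, 28.64]), ([106, 20, 22, 19, 304], [116.85, 29.04]), ([0, 193, 5, 14, 47], [1.4, 199.79]), ([309, 196, 27, 29, 593], [322.21, 209.78])]
```

View pics/w1.png

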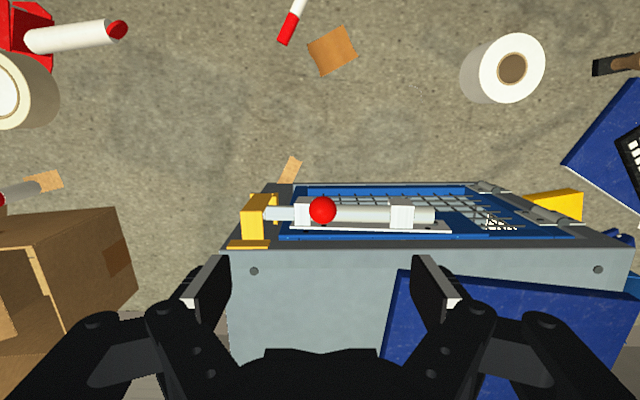

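The wrist view shows the knob at (322,210), the yellow keeper at (254,215), the roof's front edge near row 248, and the hinge end of the gate near (500,190).

```bash
python3 - <<'E'
from h import *
import pickle
m=pickle.load(open("w1.pkl","rb"));ms,mt=camera_model("scene"),camera_model("top")
print(onz(m,322.2,209.8,240),tri([ray(m,322.2,209.8),ray(ms,319.22,175.63),ray(mt,319.24,191)]))
W=cv2.imread("pics/w1.png");g=cv2.cvtColor(W,cv2.COLOR_BGR2GRAY).astype(np.float32)
cv2.imwrite("pics/w1c.png",cv2.resize(W[170:290,210:640],(800,223*1),interpolation=2) if 0 else cv2.resize(W[170:280,440:640],(800,440),interpolation=cv2.INTER_CUBIC))
pts=[]
for u in list(range(285,390,4))+list(range(440,600,6)):
    d=g[238:260,u]-g[237:259,u]; pts.append((u,237.5+np.argmax(d)))
pts=np.array(pts,np.float32);print(pts[::4].tolist())
l=cv2.fitLine(pts,cv2.DIST_HUBER,0,.01,.01).ravel()
P=[onz(m,u,l[3]+l[1]/l[0]*(u-l[2]),250) for u in (290,590)];d=P[1]-P[0];print(P,np.degrees(np.arctan2(-d[0],d[1])))
E
```

```text
[564.18064503 -27.09597179 240.        ] (array([561.5060547 , -28.55393278, 240.83472811]), [np.float64(2.6800997086550367), np.float64(0.9622001303826949), np.float64(1.7762593541214768)])
[[285.0, 249.5], [301.0, 248.5], [317.0, 248.5], [333.0, 248.5], [349.0, 248.5], [365.0, 248.5], [381.0, 248.5], [446.0, 247.5], [470.0, 248.5], [494.0, 247.5], [518.0, 247.5], [542.0, 247.5], [566.0, 247.5], [590.0, 247.5]]
[array([596.82417959, -53.54323192, 250.        ]), array([586.86532454, 203.23759892, 250.        ])] 2.2210167622512973
```

View pics/w1c.png

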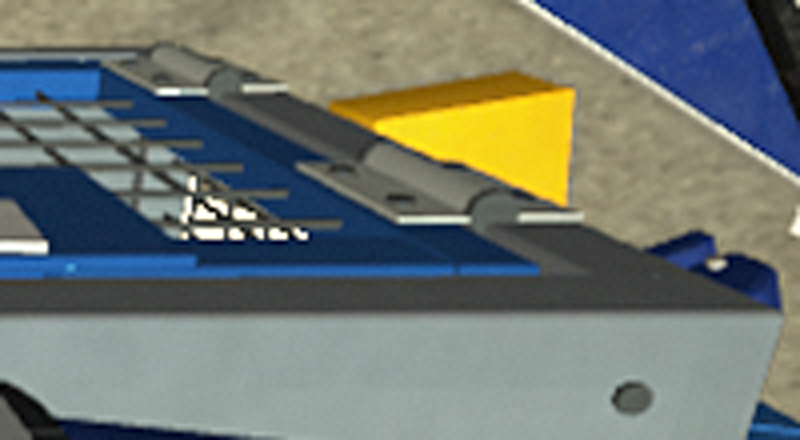

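```bash
python3 - <<'E'
from h import *
import pickle
m=pickle.load(open("w1.pkl","rb"))
for z in (195,205,215): print(z,onz(m,563.7,221.3,z).round(1))
print("roof corner L",onz(m,440+780/4,170+310/4,250))
s=get_state();print(s["position"])
plan([(562,-28.5,290,182.2),(562,-28.5,219,182.2)])
E
```

```text
195 [583.1 221.9 195. ]
205 [579.7 213.3 205. ]
215 [576.2 204.6 215. ]
roof corner L [585.58678784 241.86586601 250.        ]
[553.73228892 -31.09860704 320.26279248]
[-8.4  2.3 30.3] [ 0.   -0.03 -0.23]
[ -8.4   2.3 101.3] [ 0.   -0.03 -0.23]
```

Request:
drive_tool --pt "0.2 -8.4 2.3 20 0 0 0" --pt "0.2 -8.4 2.3 45 0 0 0" --pt "0.2 -8.4 2.3 60 0 0 0" --pt "0.2 -8.4 2.3 75 0 0 0" --pt "0.2 -8.4 2.3 75 0 0 0"

```text
time_s: 4.0
position: [560.6, -28.4, 243.0]
tcp_rot: [0.055, -3.136, -0.001]
contact_force: [-0.3, -0.2, -0.1]
width: 0.601
```

```bash
python3 - <<'E'
from h import *
im=read_camera("wrist");cv2.imwrite("pics/w2.png",im[:,:,::-1]);m=camera_model("wrist")
s=get_state();print(s["position"],s["contact_force"],s["width"])
r=red(im,200,100,450,400);print(r)
for x in r: print(onz(m,*x[1],240))
plan([(562,-28.5,219,182.2)])
E
```

```text
[561.36024025 -28.45708777 244.55726796] [0.10360991 0.38959    0.06458992] 0.5984884859827134
[([300, 220, 39, 40, 1192], [319.11, 239.78])]
[565.90796358 -27.2046509  240.        ]
[-0.7 -0.1 25.6] [ 0.01 -0.15 -0.18]
```

View pics/w2.png

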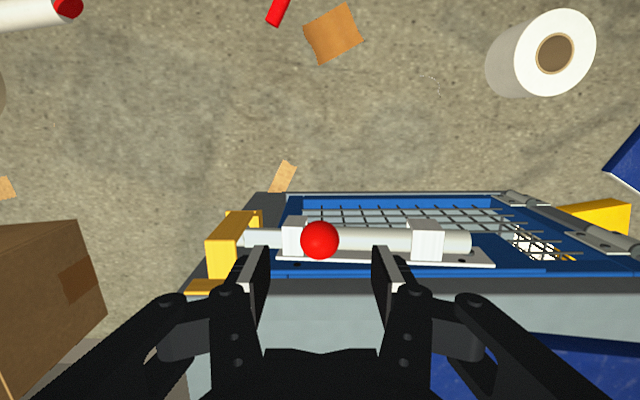

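The knob at (319,240) is centred between the fingers, at about x 262 and 380. I'll descend and close.

Request:
drive_tool --pt "0.2 -1.5 0 12 0 0 0" --pt "0.2 -1.5 0 25 0 0 0" --pt "0.2 -1.5 0 25 0 0 0" --pt "-0.2 -1.5 0 25 0 0 0" --pt "-0.5 -1.5 0 25 0 0 0" --pt "-1 -1.5 0 25 0 0 0" --pt "-1 -1.5 0 25 0 0 0" --pt "-1 -1.5 0 25 0 0 0" --pt "-1 -1.5 0 25 0 0 0" --squeeze 40

```text
time_s: 4.95
position: [566.5, -29.1, 226.4]
tcp_rot: [-0.056, 3.13, -0.003]
contact_force: [-2.0, -0.7, 16.6]
width: -0.004
```

```bash
python3 - <<'E'
from h import *
im=read_camera("wrist");cv2.imwrite("pics/w3.png",im[:,:,::-1])
im=read_camera("scene");cv2.imwrite("pics/s3.png",cv2.resize(im[130:230,230:390,::-1],(800,500),interpolation=cv2.INTER_CUBIC))
s=get_state();print(s["time_s"],s["position"],s["contact_force"],s["width"],s["q"])
E
```

```text
5.05 [566.43661293 -29.05044535 226.40930379] [-1.61279655 -1.39440612 17.82966277] 0.0010573388795399859 [-5.07306737e-02  3.59482064e-01  2.22851765e-01  1.42302088e+00
 -8.79697600e-04 -8.64105115e-02]
```

View pics/w3.png

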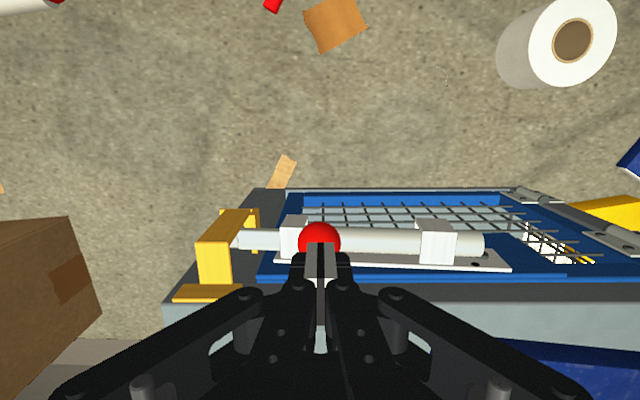

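View pics/s3.png

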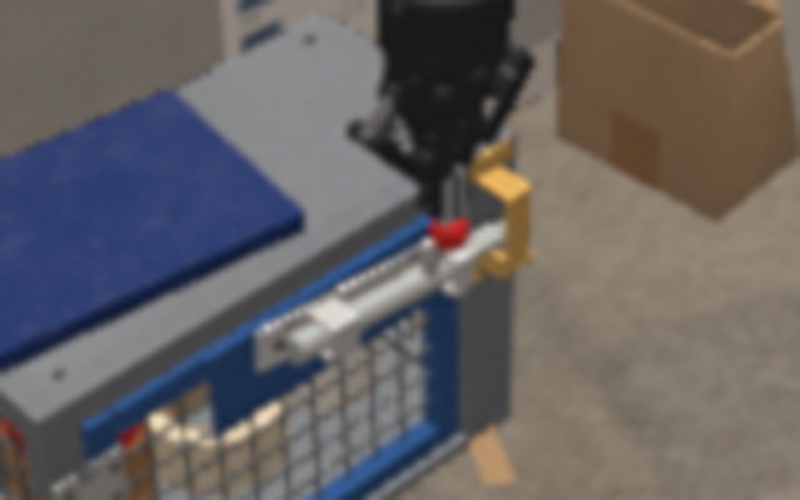

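The fingers shut empty at width 0. They are now behind the ball (on its +x side) with their tips near (320,245), and they are pressing down with about 18 N. I'll back off and re-measure.

```bash
python3 - <<'E'
from h import *
m=camera_model("wrist");E=np.linalg.inv(m["extrinsics"]);f=200/np.tan(np.radians(m["vertical_fov"]/2))
s=get_state();R=Ro.from_rotvec(s["tcp_rot"])
def pr(p):
    c=E[:3,:3]@p+E[:3,3];return (m["cx"]-f*c[0]/c[2]).round(1),(m["cy"]+f*c[1]/c[2]).round(1),-c[2].round(1)
for z in (0,-10,-19,-30):print(z,s["position"]+R.apply([0,0,z]),pr(s["position"]+R.apply([0,0,z])))
im=cv2.imread("pics/w3.png")[:,:,::-1]
print(red(im,200,100,450,400)); print("tool axes",R.as_matrix().round(3))
print("ball pr",pr(np.array([560.6,-29.4,240])),pr(np.array([565,-29.4,240])))
cv2.imwrite("pics/w3c.png",cv2.resize(im[200:330,230:430,::-1],(800,520),interpolation=cv2.INTER_CUBIC))
E
```

```text
0 [566.43661293 -29.05044535 226.40930379] (np.float64(317.3), np.float64(235.8), np.float64(182.3))
-10 [566.32575324 -29.03600822 236.40867886] (np.float64(317.2), np.float64(242.9), np.float64(172.7))
-19 [566.22597952 -29.02301481 245.40811642] (np.float64(317.0), np.float64(250.0), np.float64(164.1))
-30 [566.10403386 -29.00713398 256.40742899] (np.float64(316.9), np.float64(259.8), np.float64(153.6))
[([298, 222, 42, 31, 827], [317.88, 235.57])]
tool axes [[-0.999 -0.036  0.011]
 [-0.036  0.999 -0.001]
 [-0.011 -0.002 -1.   ]]
ball pr (np.float64(316.8), np.float64(236.2), np.float64(167.6)) (np.float64(316.5), np.float64(243.5), np.float64(168.9))
```

View pics/w3c.png

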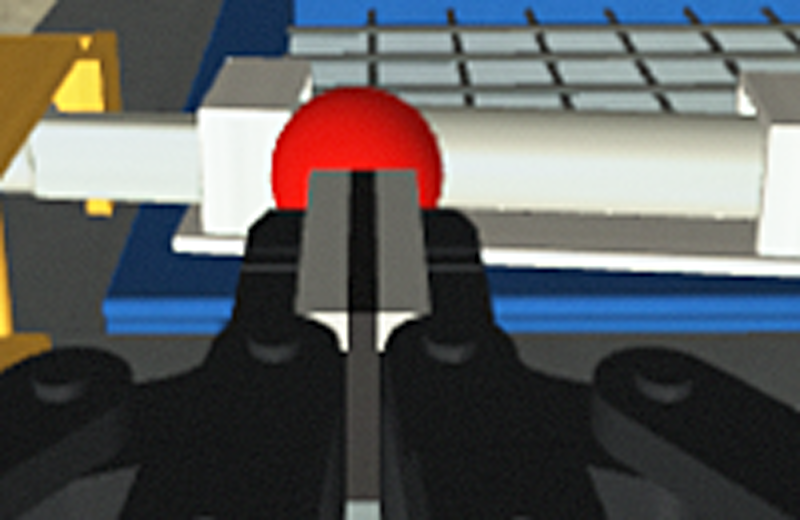

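```bash
python3 - <<'E'
from h import *
S=read_camera("scene");T=read_camera("top");S0=cv2.imread("pics/scene0.png")[:,:,::-1];T0=cv2.imread("pics/top0.png")[:,:,::-1]
print(red(S,290,160,345,200),red(T,300,175,350,205))
z=lambda I,x,y:cv2.resize(I[y:y+40,x:x+55,::-1],(400,290),interpolation=cv2.INTER_NEAREST)
cv2.imwrite("pics/cmp.png",np.vstack([np.hstack([z(S0,292,155),z(S,292,155)]),np.hstack([z(T0,292,165),z(T,292,165)])]))
ms,mt=camera_model("scene"),camera_model("top")
def pr(m,p):
    E=np.linalg.inv(m["extrinsics"]);f=200/np.tan(np.radians(m["vertical_fov"]/2));c=E[:3,:3]@p+E[:3,3];return (m["cx"]-f*c[0]/c[2]).round(1),(m["cy"]+f*c[1]/c[2]).round(1)
for p in ((566.4,-29,226.4),(563,-29,252)):print(p,pr(ms,np.array(p)),pr(mt,np.array(p)))
s=get_state();print(s["time_s"],s["position"],s["contact_force"])
E
```

```text
[([316, 174, 8, 6, 30], [319.57, 176.2])] []
(566.4, -29, 226.4) (np.float64(318.0), np.float64(178.3)) (np.float64(319.0), np.float64(190.0))
(563, -29, 252) (np.float64(318.7), np.float64(172.2)) (np.float64(319.1), np.float64(189.2))
5.15 [566.4331184  -29.04228405 226.39087591] [-1.59779815 -1.2365941  17.27664501]
```

View pics/cmp.png

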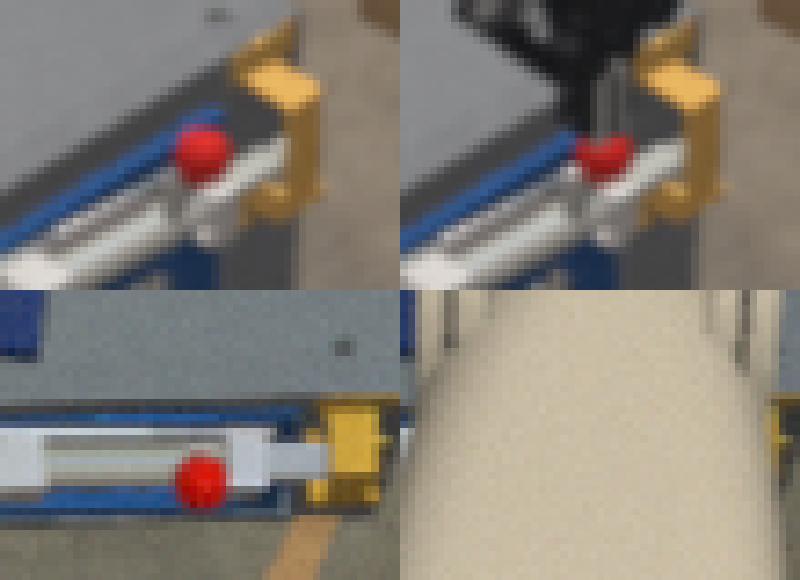

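The pictures disagree with the reported tip height:
- **Scene camera:** the shut tips rest on top of the ball, so they are at about z 251, while the reported TCP z is 226.
- **Wrist camera:** the finger edge shows the same offset of about 25 mm.

I'll lift, open, and measure the tips in the scene camera before going deeper.

Request:
drive_tool --pt "-1 0 0 -20 0 0 0" --pt "-1 0 0 -50 0 0 0" --pt "-1 1.5 0 -50 0 0 0" --pt "-1 1.5 0 -50 0 0 0"

```text
time_s: 5.55
position: [562.7, -28.5, 271.7]
tcp_rot: [-0.056, 3.138, -0.0]
contact_force: [-0.4, -0.6, -0.0]
width: 0.001
```

```bash
python3 - <<'E'
from h import *
S=read_camera("scene");W=read_camera("wrist");s=get_state();print(s["time_s"],s["position"],s["contact_force"],s["width"])
print(red(S,290,160,345,200))
a=cv2.resize(S[120:200,270:380,::-1],(800,582),interpolation=cv2.INTER_NEAREST)
cv2.imwrite("pics/s4.png",a); cv2.imwrite("pics/w4.png",W[:,:,::-1])
ms=camera_model("scene")
def pr(m,p):
    E=np.linalg.inv(m["extrinsics"]);f=200/np.tan(np.radians(m["vertical_fov"]/2));c=E[:3,:3]@p+E[:3,3];return (m["cx"]-f*c[0]/c[2]).round(1),(m["cy"]+f*c[1]/c[2]).round(1)
p=s["position"]
for dz in(0,13,26): print(dz,[(q,((q[0]-270)*7.27,(q[1]-120)*7.27)) for q in [pr(ms,p+[0,0,dz])]])
r=red(W,200,100,450,400);print(r)
E
```

```text
5.65 [561.74682051 -28.4656807  269.75154983] [-0.24047345  0.5391268   0.22284181] 0.003093981192107864
[([316, 173, 8, 7, 39], [319.51, 175.56])]
0 [((np.float64(318.8), np.float64(167.8)), (np.float64(354.77600000000007), np.float64(347.5060000000001)))]
13 [((np.float64(318.8), np.float64(164.2)), (np.float64(354.77600000000007), np.float64(321.3339999999999)))]
26 [((np.float64(318.8), np.float64(160.7)), (np.float64(354.77600000000007), np.float64(295.8889999999999)))]
[([302, 204, 33, 35, 914], [318.05, 220.69])]
```

View pics/s4.png

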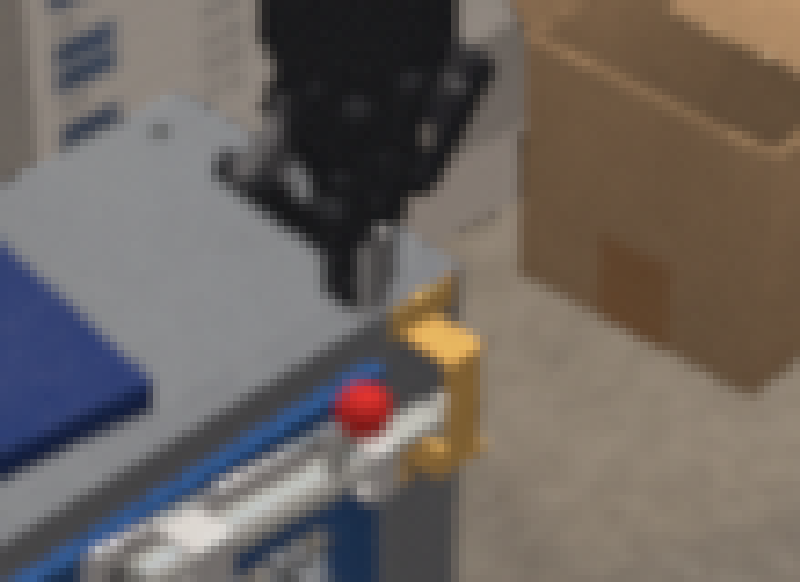

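View pics/w4.png

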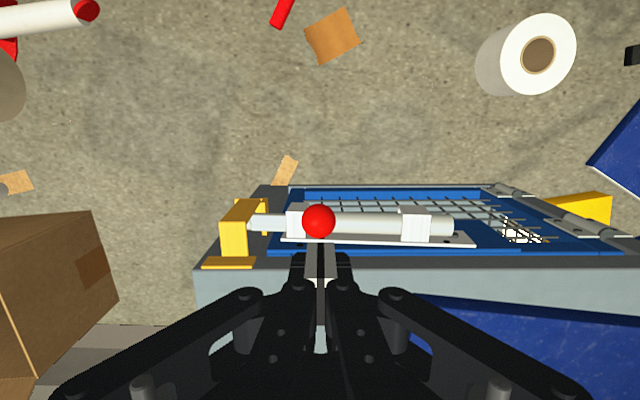

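Scene view: the tips' lower edge is at crop (358,303). The reported TCP would project to (355,347), so the true tips sit about 24 mm above the reported TCP, with no sideways error. I'll open and go down to a reported z of about 200 in steps, watching the force.

Request:
drive_tool --pt "0.2 0 0 0 0 0 0" --pt "0.2 0 0 0 0 0 0" --pt "0.2 0 0 0 0 0 0" --pt "0.2 0 0 20 0 0 0" --pt "0.2 0 0 40 0 0 0" --pt "0.2 0 0 52 0 0 0" --pt "0.2 0 0 60 0 0 0" --pt "0.2 0 0 60 0 0 0"

```text
time_s: 6.45
position: [561.5, -28.5, 209.4]
tcp_rot: [0.057, -3.139, -0.0]
contact_force: [0.1, 0.1, 0.1]
width: 0.603
```

```bash
python3 - <<'E'
from h import *
S=read_camera("scene");W=read_camera("wrist");s=get_state();print(s["time_s"],s["position"],s["contact_force"],s["width"])
a=cv2.resize(S[140:200,280:360,::-1],(640,480),interpolation=cv2.INTER_NEAREST)
cv2.imwrite("pics/s5.png",a); cv2.imwrite("pics/w5.png",W[150:350,150:490,::-1])
E
```

```text
6.55 [562.45693176 -28.49783532 211.03506879] [ 0.17949751 -0.65545916  0.47653284] 0.5993920946013465
```

View pics/s5.png

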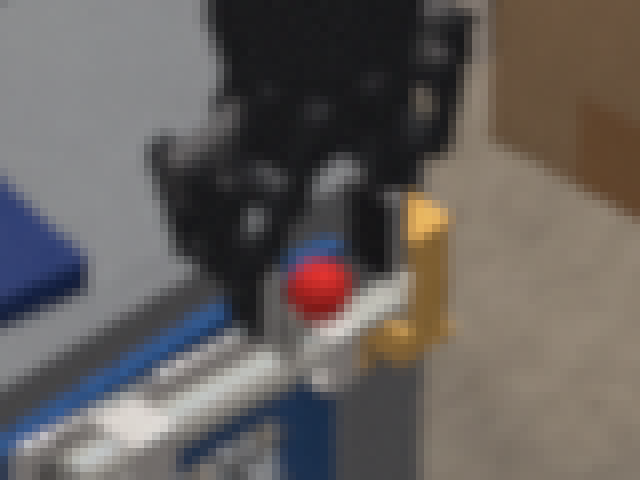

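View pics/w5.png

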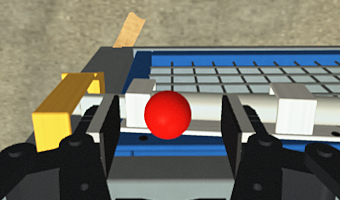

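The fingers straddle the ball and the force is zero. I'll go the last 9 mm down and close.

Request:
drive_tool --pt "0.2 0 0 5 0 0 0" --pt "0.2 0 0 9 0 0 0" --pt "-0.1 0 0 9 0 0 0" --pt "-0.3 0 0 9 0 0 0" --pt "-1 0 0 9 0 0 0" --pt "-1 0 0 9 0 0 0" --pt "-1 0 0 9 0 0 0" --squeeze 40

```text
time_s: 7.25
position: [562.3, -28.7, 201.8]
tcp_rot: [-0.056, 3.14, -0.0]
contact_force: [-0.2, 0.3, 1.3]
width: 0.251
```

```bash
python3 - <<'E'
from h import *
S=read_camera("scene");W=read_camera("wrist");s=get_state();print(s["time_s"],s["position"],s["contact_force"],s["width"],s["tcp_rot"])
a=cv2.resize(S[140:200,280:360,::-1],(640,480),interpolation=cv2.INTER_NEAREST)
cv2.imwrite("pics/s6.png",np.hstack([a[:,100:500],cv2.resize(W[170:350,250:400,::-1],(400,480))]))
E
```

```text
7.35 [562.26015952 -28.64434482 201.8291996 ] [-0.15434581 -1.55630628  2.6386374 ] 0.25187651373451836 [-5.64408226e-02  3.14055769e+00 -4.00624033e-04]
```

View pics/s6.png

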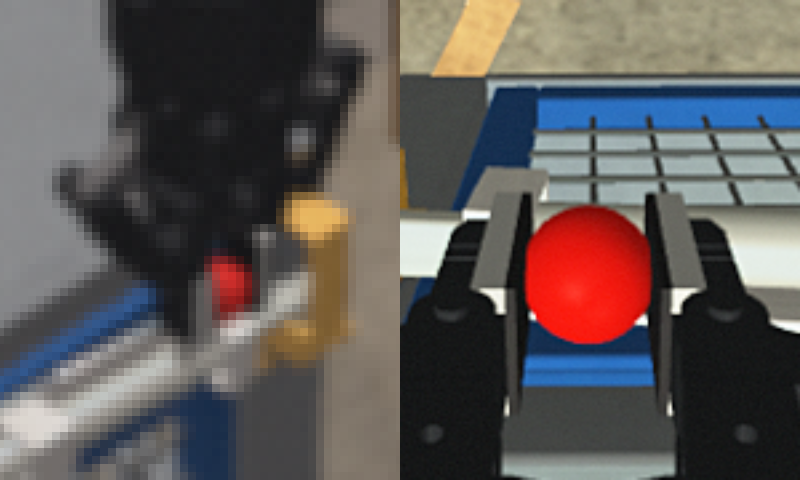

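The knob is gripped: width 0.25, or 21 mm, and the ball sits between the pads. I'll lift 10 mm, letting it drift 4 mm left.

Request:
drive_tool --pt "-1 0 1 -3 0 0 0" --pt "-1 0 2 -5.5 0 0 0" --pt "-1 0 3 -8 0 0 0" --pt "-1 0 4 -10 0 0 0" --pt "-1 0 4 -10 0 0 0" --pt "-1 0 4 -10 0 0 0"

```text
time_s: 7.95
position: [561.7, -24.5, 211.0]
tcp_rot: [0.057, -3.14, 0.0]
contact_force: [1.0, -1.9, -7.9]
width: 0.249
```

```bash
python3 - <<'E'
from h import *
W=read_camera("wrist");S=read_camera("scene");s=get_state();print(s["time_s"],s["position"],s["contact_force"],s["width"])
a=cv2.resize(S[140:200,280:360,::-1],(640,480),interpolation=cv2.INTER_NEAREST)
cv2.imwrite("pics/s7.png",np.hstack([a[:,100:500],cv2.resize(W[150:330,220:400,::-1],(400,480))]))
E
```

```text
8.05 [561.72345936 -24.49744554 211.01800234] [ 1.94679415 -0.43638067 -7.86200004] 0.2515573468777881
```

View pics/s7.png

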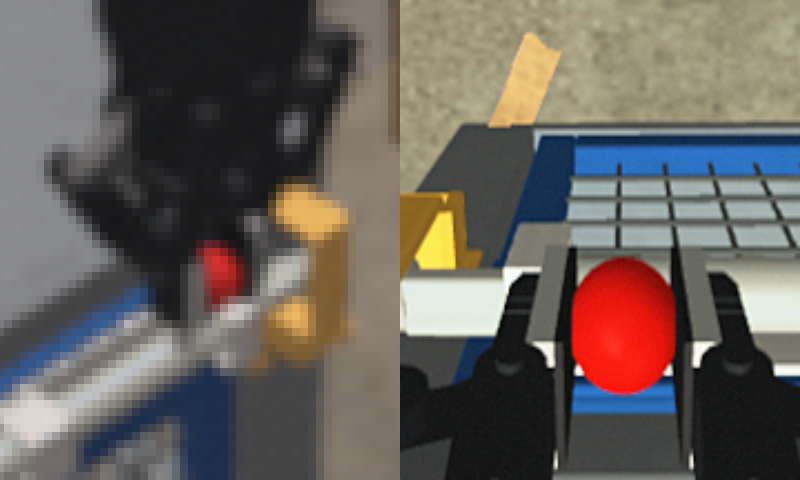

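```bash
python3 - <<'E'
from h import *
W=read_camera("wrist");m=camera_model("wrist");s=get_state()
r=red(W,250,150,400,330);print(r,s["position"],s["contact_force"])
c=m["extrinsics"][:3,3];print(c)
# scene: ball
S=read_camera("scene");print(red(S,290,150,345,200))
E
```

```text
[([297, 246, 47, 52, 1978], [320.08, 271.83])] [561.72399513 -24.49905348 211.04772259] [ 1.73732326 -0.5455711  -7.77203812]
[488.79372105 -25.7924757  379.39587809]
[([317, 170, 6, 8, 30], [319.97, 173.23])]
```

Request:
drive_tool --pt "-1 0 3 0 0 0 0" --pt "-1 0 6 0 0 0 0" --pt "-1 0 8 0 0 0 0" --pt "-1 0 8 0 0 0 0"

```text
time_s: 8.55
position: [561.5, -15.9, 211.3]
tcp_rot: [0.058, -3.141, -0.001]
contact_force: [0.8, -0.6, -8.7]
width: 0.251
```

It slides smoothly, with about 1 N sideways. I'll draw it on.

Request:
drive_tool --pt "-1 0 4 0 0 0 0" --pt "-1 0 8 0 0 0 0" --pt "-1 0 12 0 0 0 0" --pt "-1 0 16 0 0 0 0" --pt "-1 0 20 0 0 0 0" --pt "-1 0 24 0 0 0 0" --pt "-1 0 28 0 0 0 0" --pt "-1 0 30 0 0 0 0" --pt "-1 0 30 0 0 0 0"

```text
time_s: 9.45
position: [560.4, 14.2, 211.3]
tcp_rot: [0.058, -3.141, -0.001]
contact_force: [-0.5, 0.4, -11.1]
width: 0.249
```

```bash
python3 - <<'E'
from h import *
W=read_camera("wrist");S=read_camera("scene");s=get_state();print(s["time_s"],s["position"],s["contact_force"],s["width"],s["q"],s["moment"])
cv2.imwrite("pics/w8.png",W[:,:,::-1])
cv2.imwrite("pics/s8.png",cv2.resize(S[140:220,260:360,::-1],(800,640),interpolation=2)[:600])
h=np.array([578,208]);k=np.array([561.5,14.])
E
```

```text
9.55 [560.45712843  14.13968125 211.21500308] [  0.47699268   1.98623218 -11.12991515] 0.2474832526549005 [ 2.44595924e-02  3.60669202e-01  1.85465626e-01  1.39618015e+00
  1.30053391e-03 -1.20128690e-02] [-0.09666073  0.00779925  0.01773735]
```

View pics/w8.png

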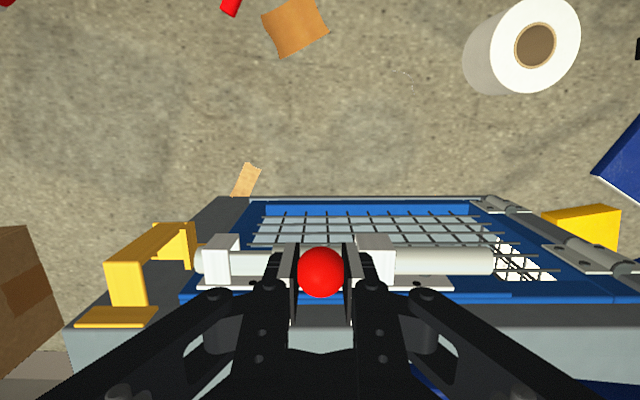

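View pics/s8.png

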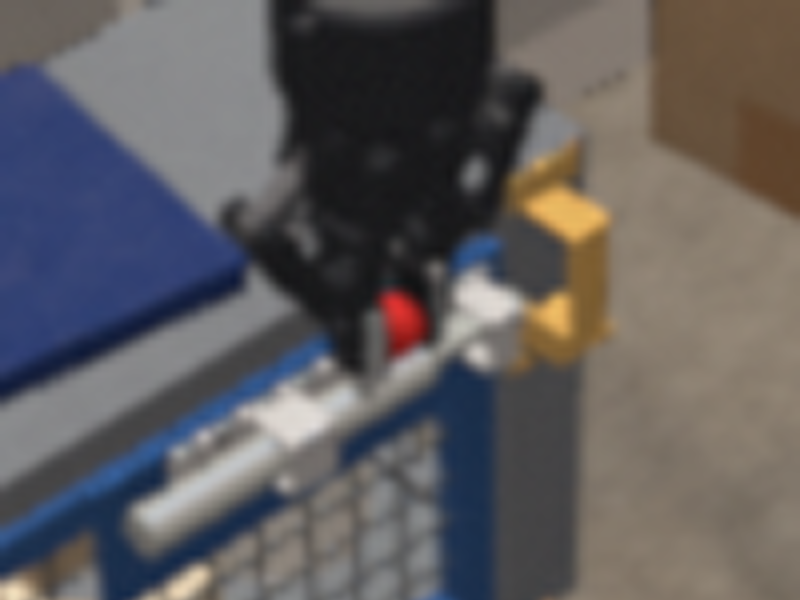

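The bolt nose is clear of the keeper, with a gap between the bracket at (205,262) and the keeper at (150,270). The knob has moved 43 mm left, about 4 mm of it from the lift. Next is the swing arc about the hinge, turning the tool with the gate.

```bash
python3 - <<'E'
from h import *
H=np.array([578,208.]);K=np.array([561,14.2]);d=K-H
t=[]
for a in np.arange(3,31,3):
    c,s=np.cos(np.radians(a)),np.sin(np.radians(a)); k=H+[d[0]*c+d[1]*s,-d[0]*s+d[1]*c]; t.append((*k,209 if a>8 else 210.5,182.1-a))
plan(t,pos=(561,14.2,211.2))
E
```

```text
[10.1  1.5  0.7] [ 0.07 -0.03  2.99]
[20.   3.6  0.7] [ 0.07 -0.04  5.99]
[29.9  6.1  2.2] [ 0.07 -0.04  8.99]
[39.6  9.2  2.2] [ 0.07 -0.04 11.99]
[49.1 12.8  2.2] [ 0.07 -0.04 14.99]
[58.5 16.9  2.3] [ 0.07 -0.04 17.99]
[67.6 21.4  2.3] [ 0.07 -0.05 20.99]
[76.4 26.5  2.3] [ 0.07 -0.05 23.99]
[85.  32.   2.3] [ 0.07 -0.05 26.99]
[93.3 37.9  2.3] [ 0.06 -0.05 29.99]
```

Request:
drive_tool --pt "-1 5 0.7 0.5 0 0 1.5" --pt "-1 10 1.5 1 0 0 3" --pt "-1 15 2.5 1 0 0 4.5" --pt "-1 20 3.6 1 0 0 6" --pt "-1 20 3.6 1 0 0 6"

```text
time_s: 10.05
position: [539.6, 16.5, 210.7]
tcp_rot: [-0.109, -3.139, -0.0]
contact_force: [1.2, 0.9, -9.6]
width: 0.249
```

```bash
python3 - <<'E'
from h import *
W=read_camera("wrist");s=get_state();print(s["time_s"],s["position"],s["contact_force"],s["width"])
cv2.imwrite("pics/w9.png",W[:,:,::-1])
E
```

```text
10.1 [540.10791294  16.39113842 210.74200648] [  1.61782538   1.23728818 -10.23985369] 0.2519572530971078
```

View pics/w9.png

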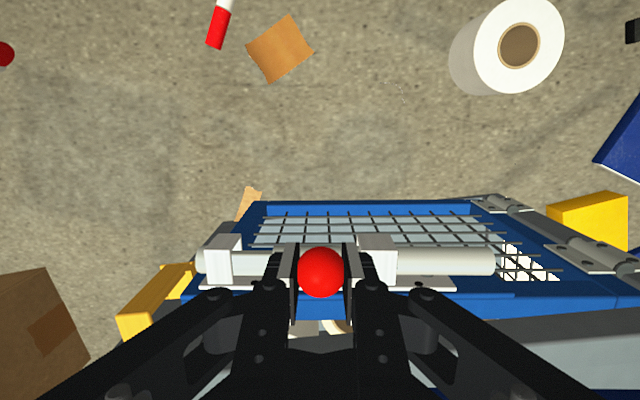

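The gate swings free and follows the knob, now about 6° open. I'll continue to 31°.

```bash
python3 - <<'E'
from h import *
H=np.array([578,208.]);K=np.array([561,14.2]);d=K-H
t=[]
for a in list(np.arange(8.5,31.5,2.5)):
    c,s=np.cos(np.radians(a)),np.sin(np.radians(a)); k=H+[d[0]*c+d[1]*s,-d[0]*s+d[1]*c]; t.append((*k,209,182.1-a))
R=(Ro.from_euler('z',176.1,degrees=True)*Ro.from_euler('x',180,degrees=True)).as_rotvec()
plan(t,pos=(540.8,16.5,210.7),rv=R)
E
```

```text
[8.4 1.8 1.7] [0.  0.  2.5]
[16.7  3.4  1.7] [0. 0. 5.]
[25.   5.3  1.7] [0.  0.  7.5]
[33.2  7.7  1.7] [ 0.  0. 10.]
[41.2 10.3  1.7] [ 0.   0.  12.5]
[49.1 13.4  1.7] [ 0.  0. 15.]
[56.9 16.7  1.7] [ 0.   0.  17.5]
[64.6 20.4  1.7] [ 0.  0. 20.]
[72.  24.5  1.7] [ 0.   0.  22.5]
[79.3 28.8  1.7] [ 0.  0. 25.]
```

Request:
drive_tool --pt "-1 8.4 1.6 1 0 0 2.5" --pt "-1 16.7 3.3 1.7 0 0 5" --pt "-1 25 5.3 1.7 0 0 7.5" --pt "-1 33.2 7.7 1.7 0 0 10" --pt "-1 41.2 10.3 1.7 0 0 12.5" --pt "-1 49.1 13.4 1.7 0 0 15" --pt "-1 56.9 16.7 1.7 0 0 17.5" --pt "-1 64.6 20.4 1.7 0 0 20" --pt "-1 72 24.5 1.7 0 0 22.5" --pt "-1 79.3 28.8 1.7 0 0 25"

```text
time_s: 11.1
position: [463.5, 50.1, 209.9]
tcp_rot: [0.786, 3.039, -0.001]
contact_force: [0.5, 0.0, -6.0]
width: 0.255
```

Request:
drive_tool --pt "-1 0 0 0 0 0 0" --pt "-1 0 0 0 0 0 0" --pt "-1 0 0 0 0 0 0" --pt "-1 0 0 0 0 0 0" --pt "-1 0 0 0 0 0 0"

```text
time_s: 11.6
position: [464.0, 50.3, 209.2]
tcp_rot: [0.785, 3.041, 0.0]
contact_force: [0.7, -2.2, -2.6]
width: 0.252
```

```bash
python3 - <<'E'
from h import *
W=read_camera("wrist");S=read_camera("scene");m=camera_model("wrist");s=get_state();print(s["time_s"],s["position"],s["contact_force"],s["width"],s["tcp_rot"])
cv2.imwrite("pics/w10.png",W[:,:,::-1]);cv2.imwrite("pics/s10.png",cv2.resize(S[120:320,190:390,::-1],(600,600)))
E
```

```text
11.7 [463.84099489  50.4084524  209.12565281] [ 0.18787282 -1.61241113 -3.89277458] 0.24725794593728617 [7.84820756e-01 3.04107918e+00 4.15683485e-04]
```

View pics/w10.png

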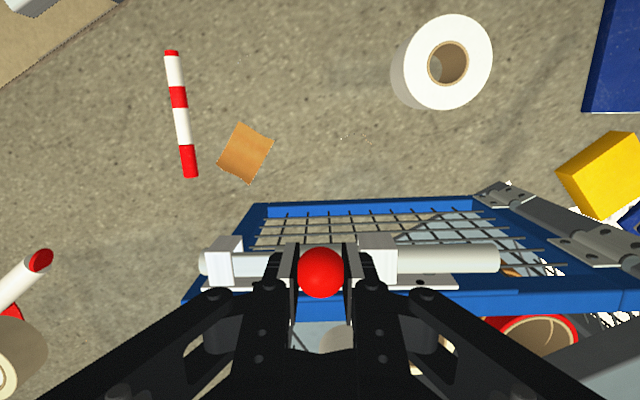

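View pics/s10.png

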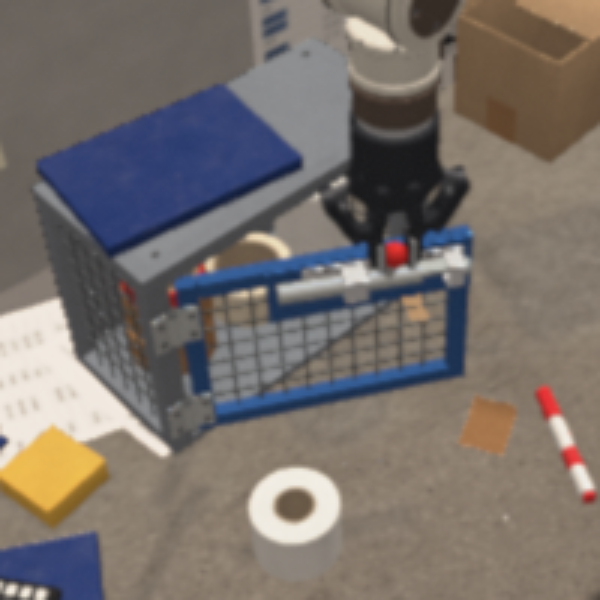

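```bash
python3 - <<'E'
from h import *
S=read_camera("scene");S0=cv2.imread("pics/scene0.png")[:,:,::-1]
for n,(x0,y0,x1,y1) in dict(roll=(265,270,312,318),note=(185,258,230,298),stamp=(226,322,255,356)).items():
    a,b=[cv2.cvtColor(np.ascontiguousarray(I[y0:y1,x0:x1]),cv2.COLOR_RGB2GRAY).astype(np.float32) for I in (S0,S)]
    print(n,cv2.phaseCorrelate(a,b))
s=get_state();print(s["time_s"],abs(s["joint_vel"]).max(),s["width"],s["position"])
job_done()
E
```

```text
roll ((0.013841227851781213, -0.030347546487544008), 0.9862783619513115)
note ((0.4643134522625054, 0.015311194958417929), 1.0005965685844422)
stamp ((-0.021494819100091433, -0.024940204036393965), 0.9893258534095906)
11.75 0.002564396832623296 0.25082784522162976 [463.76609816  50.44288774 209.08392761]
the job is handed in; nothing more can be done
```

The bolt is drawn clear of the keeper and the gate is held about 31° open by the red knob. I handed the job in at about 11.8 s, and it reports no verdict.

**What I did:** I gripped the knob from above at 40 N and lifted it about 10 mm. I then drew it back about 38 mm, to an estimated 45–49 mm on the bolt, and swung the gate with the tool turning along with it.

**Last checks:**
- **Gate:** the pictures show it open. The 31° comes from the arc I commanded about my estimate of the hinge position, not from a separate measurement.
- **Bolt:** the knob sits in the same place between the brackets as when I finished drawing it back.
- **Grip:** the finger opening was steady at 0.25 (about 21 mm) and the arm was still.
- **Loose things:** the label roll and stamp had not moved in the scene picture. The note block check read a 0.46 px shift sideways (about 1–2 mm); nothing went near it, so it is probably noise. I did not re-check the tape gun; the arm only passed it at the start, above its height.

**What went wrong or disagreed:**
- **First grasp:** it closed empty on top of the ball, pressing with about 18 N. The true fingertips were about 24 mm above the reported tool point. I confirmed this in the scene and wrist views, corrected for it and gripped the ball on the second try.
- **Knob position:** the wrist camera placed the knob about 4 mm deeper in x than the two fixed cameras. I used a value in between.
- **Lift force:** the downward force at the wrist reached about 8–11 N with the bolt lifted, more than the roughly 3 N expected. It was back to about 4 N at the end.

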